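Index the centrifuge rotor and latch it

ROBOT

A 6-joint arm with a two-finger parallel gripper is mounted at the origin on the work surface. World frame = base frame: x ahead of the robot, y to its left, z up, the work surface at z = 0. Lengths are in m, angles in degrees, forces in N, time in s.
With the tool pointing down it reaches from about 0.35 to 0.875 m from the base axis. Payload 4.2 kg.
Tool frame: the origin (TCP) lies at the very end of the fingers, on their centre line; the grasp point (between the pads) lies 19 mm behind it (r.grip_point_offset is the distance from the TCP to the grasp point, in m); z points along the fingers, y is the line along which they close (so a half turn about z gives the same grasp; the last joint's range is limited). The gripper opens to 87 mm and grips with 3 to 60 N. Pads are 19 mm wide; open, the fingers measure 117 mm over their backs; the gripper's body (75 mm by 190 mm) begins 51 mm behind the grasp point.
Start: joints at [-56.803, 22.042, 0.453, 0, -68.411, -14.817], TCP at [0.197, -0.593, 0.223] pointing down, gripper open.
Joint ranges: [-179.83, 179.83], [-69.29, 118.12], [-61.27, 80.66], [-181.25, 117.63], [-171.15, -9.14], [-177.46, 177.46]. Speed limits (degrees/s): [159.86, 159.86, 180, 180, 180, 180].

INTERFACE

Orientations are given as a 3x3 rotation matrix whose columns are the frame's x, y, z axes.
In Python, from station import r, cams gives the robot as it stands. The module is installed in compiled form; this text tells all that it offers.
- The arm moves only by the shell command python3 -m handwheel 'ROWS'. ROWS is JSON, a list that holds one entry, the list of rows, each a list of 7 numbers: the turn, a rotation vector about the tool's x, y, z in units of 6 degrees (1.0 is 6 degrees), then the shift along the tool's x, y, z in m, then the finger opening in m, from 0 to 0.087. In form: [[[ax, ay, az, x, y, z, jaw], ...]]. A call has 1 to 12 rows; each row shifts and turns the commanded pose from where the row before left it, along the tool's axes as they then stand; what a row does not reach is not made up. A row lasts 1/10 s, in which the tool goes at most 50 mm and 8.59 degrees, less where a joint would pass 70% of its speed; a pose out of reach is approached as far as the arm can. A call with a gripper value outside its range is refused whole. The fingers move at their own pace and stop on an object; the grip force is fixed at half the most. Time passes only in rows, so rows that do not move let the fingers close. It gives the time, the measured TCP pose, the force, the opening and the grip force at its end, in the units of the state.
- r.sense(): the state, without advancing time (a new reading comes with each control period).
- cams.capture(name): name is "scene" or "top" or "wrist"; returns the picture (420x560x3 uint8, red, green, blue); there is no depth.
- cams.get_calibration(name): a dict with "camera_matrix" (3x3 intrinsics, pixels), "rvec" (rotation vector, rad) and "tvec" (3), from world to camera coordinates, as OpenCV has them; the wrist camera has in their place "T_tool_cam" (4x4, takes a point from camera to tool coordinates, whose origin is the TCP and whose axes are the flange's). Camera axes: x right, y down, z forward; pixel columns grow to the right and rows downward; lengths in m; the calibration is good to about 2 mm. A picture is of the moment at which its call begins: read the wrist's pose just before it. get_calibration takes no time and is no camera call.
- r.finish_job(): hands the job in; it is judged then, once.
The state is a dict: "time_s": time; "joints": joint angles; "joint_velocities": joint speeds; "effort": joint torques, N m; "tcp_pos": TCP position; "ee_rot": TCP orientation; "wrist_force": force on the tool from outside, world axes, zero at the start; "moment": the same for the moment, N m; "gripper_width": opening from 0.0 (shut) to 1.0 (fully open); "gripper_force": force on a finger pad.
Only numpy, scipy, OpenCV 4.12 (cv2) and the standard library are available. Lean on these libraries where they do the work, as an engineer would, in place of code of your own. Each camera call takes 0.05 s, during which the arm holds its last target. There are 200 camera calls.

TASK

With the shut fingertips, push on an arm of the centrifuge rotor to turn it until the one empty bucket stands at the loading place, in line with the arrowhead on the stand's tongue, and let it come to rest there. Then push the latch arm round until it is fully closed, leaving the bucket in line. Only push, gently: do not grip or lift the rotor, and leave everything else standing where it is.

Things in the scene. Friction and masses are not known exactly. Their poses are not given: they have to be found in the camera images.
- rotor: centrifuge rotor: a flat aluminium cross of four bar arms (along its own x, y, -x, -y; +x carries the EMPTY bucket) that turns either way about a vertical spindle. Friction about 0.035 N m: stays where left. 0.5 kg. Origin on the axis, 50 mm above the table. Arms 14 mm wide, underside 58 and top 72 mm above the table. It just sits on the spindle and lifts off if pulled up
- hub (a point): centre of the top of the black knob in the middle of the rotor, on the turning axis, 92 mm above the table. The hub is 46 mm across, its foot 48 mm. Between neighbouring arms, from 25 to 76 mm out from the axis, it is free right down to the stand's deck, 20 mm above the table
- empty_bucket (a point): on the vertical axis of the empty bucket, an open aluminium cup, 65 mm above the table, 95 mm from the rotor axis; turns with the rotor. All four buckets: 34 mm across, from 26 to 78 mm above the table, with a 7 mm pin pointing outward at 64 mm height to 121 mm from the axis. The other three hold tubes with white caps, top at 92 mm
- stand: fixed round white stand, 256 mm across, grey deck 20 mm above the table; origin under the rotor axis at table height. Its own x axis points from the rotor axis to the loading place. On that side a square tongue 115 mm wide sticks out, to 160 mm from the axis, with a dark arrowhead on it exactly on the x axis, and the latch pivot
- loading_place (a point): fixed point of the stand where the empty bucket's axis has to be: 95 mm from the rotor axis towards the arrowhead, 65 mm above the table
- latch (a joint): angle of the latch arm (rad): 0 fully open, 1.2 fully closed against its stop; grows as the arm turns clockwise seen from above. Friction about 0.035 N m, no spring: it stays where it is left. The closed arm lies across the tongue, square to the stand's x axis, its prongs either side of the bucket's pin
- latch_pivot (a point): vertical hinge axis of the latch arm on the tongue, at the arm's top face, 68 mm above the table. The arm is a dark steel bar, 92 mm long and 13 mm wide, underside 52 and top 68 mm above the table, with two short prongs (12 mm long, 28 mm apart) on its rotor side. The other side, which is pushed to close it, is plain and free
- latch_end (a point): on the top face of the latch arm, on its centre line, 86 mm from the pivot, at the foot of the small black post (12 mm across, 22 mm tall) near the arm's end; moves with the arm
- dome: a polished steel domed weight, 68 mm across, 29 mm tall, beside the tongue of the stand; origin at the centre of its underside. A bystander
- specimen_jar: a small clear screw-cap jar, 48 mm across, 55 mm tall, beside the stand; origin at the centre of its underside. A bystander
- small_tube: a short clear tube standing on its end, 28 mm across, 60 mm tall, beside the stand; origin at the centre of its underside. A bystander
- reagent_bottle: a glass bottle with a white cap, 64 mm across, 130 mm tall, to the left; origin at the centre of its underside. A bystander
- cassette: a flat black plastic case, 100 by 140 by 20 mm, lying to the left; origin at the centre of its underside. A bystander
- beaker: an open clear plastic beaker, 60 mm across, 70 mm tall, to the right; origin at the centre of its underside. A bystander

How it is judged (in metres and radians):
On the way, in this order (a step that is already met when the one before it is completed fails the run):
1. the empty bucket rests at the loading place while the latch is still open (horizontal distance between empty_bucket and loading_place below 0.006 m and angular speed of rotor below 0.1 rad/s and value of joint latch below 0.9 rad), for 0.3 s.
2. the latch arm is fully closed with the bucket still in place (horizontal distance between empty_bucket and loading_place below 0.006 m and value of joint latch above 1.12 rad), for 0.2 s.
At the end, for the whole second after the job is handed in: The empty bucket's axis is within 6 mm of the loading place, the rotor is at rest and down on its spindle, and the latch arm is closed (1.12 rad or more of 1.2) (all of step 2 and angular speed of rotor below 0.1 rad/s and height (world z) of hub below 0.096 m); the robot touches nothing.
It fails at once if the rotor is lifted off its seat by 8 mm or more (height (world z) of hub above 0.1 m).
It fails at once if the rotor is gripped or forced with more than 30 N (contact force between the fingers and rotor above 30 N).
It fails at once if a bystander is shifted by more than 25 mm, lifted or knocked over (distance of any of dome, specimen_jar, small_tube, reagent_bottle, cassette, beaker from where it was at the start of the episode above 0.025 m or angle between any of dome, specimen_jar, small_tube, reagent_bottle, cassette, beaker's own z axis and vertical above 0.5 rad).
It also fails if it takes over 58 s, if anything falls off the work surface, if the arm or the gripper's body presses on something with over 40 N, if the wrist force passes 120 N, or if a joint passes its speed limit or range.

## Working session

There is one attempt and no reset: what is moved stays moved. The work goes in short steps, Python scripts to look and compute and a shell command to move; the robot and the scene stay as the last step left them, time stands still between calls to the robot, and variables do not carry over. Pictures are saved under pics/ and viewed, at most 10 in all, crops included, and the job is handed in when it is done.

```bash
mkdir -p pics; python3 - <<'E'
from station import r,cams
import cv2,numpy as np
for n in ("top","scene"):
    c=cams.get_calibration(n); R=cv2.Rodrigues(np.array(c['rvec']))[0]
    print(n,np.round(c['camera_matrix'],1).tolist(),np.round(-R.T@np.array(c['tvec']).ravel(),3))
    cv2.imwrite(f"pics/{n}0.png",cams.capture(n)[:,:,::-1])
s=r.sense();print(s['time_s'],s['tcp_pos'],np.round(s['ee_rot'],3).tolist())
E
```

```text
top [[512.7, 0.0, 271.8], [0.0, 512.7, 207.2], [0.0, 0.0, 1.0]] [ 0.274 -0.     1.49 ]
scene [[398.2, 0.0, 285.8], [0.0, 398.2, 209.6], [0.0, 0.0, 1.0]] [ 1.19  -0.505  0.811]
0.1 [ 0.19693157 -0.59259628  0.22156395] [[-0.949, -0.315, -0.001], [-0.315, 0.949, 0.002], [0.0, 0.002, -1.0]]
```

View pics/top0.png

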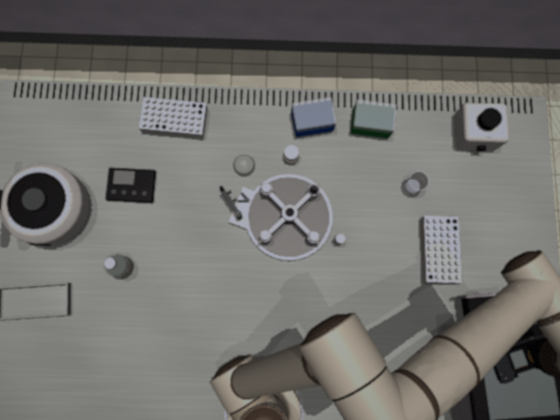

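View pics/scene0.png

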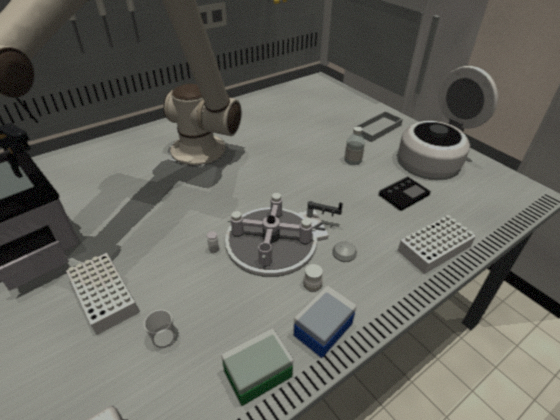

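The top view shows the hub near (289,212), the empty bucket (dark) near (314,189), the tongue on the left at (240,210), and the open latch around (230,200). I'll zoom in for numbers.

```bash
cat > h.py <<'E'
import cv2,numpy as np
from station import r,cams
def cam(n):
    """K,R,t world->cam"""
    c=cams.get_calibration(n);K=np.array(c['camera_matrix'])
    if n=="wrist":
        s=r.sense();T=np.eye(4);T[:3,:3]=s['ee_rot'];T[:3,3]=s['tcp_pos']
        M=np.linalg.inv(T@np.array(c['T_tool_cam']));return K,M[:3,:3],M[:3,3]
    return K,cv2.Rodrigues(np.array(c['rvec']))[0],np.array(c['tvec']).ravel()
def back(C,uv,z):
    K,R,t=C;d=R.T@np.linalg.solve(K,[uv[0],uv[1],1]);o=-R.T@t
    return o+d*(z-o[2])/d[2]
def proj(C,p):
    K,R,t=C;q=K@(R@np.array(p)+t);return q[:2]/q[2]
E
python3 - <<'E'
from h import *
im=cv2.imread("pics/top0.png")
cv2.imwrite("pics/topc.png",cv2.resize(im[140:270,205:365],None,fx=5,fy=4.6,interpolation=cv2.INTER_CUBIC)[:598])
C=cam("top")
for n,uv,z in (("hub",(289.5,212),.092),("empty",(314,189),.078),("jar",(291,153),.055),("dome",(244,164),.015),("tube",(340,239),.06),("latchfar",(224,190),.07),("latchother",(239,216),.07)):print(n,back(C,uv,z).round(3))
print(np.round(cams.get_calibration("wrist")['T_tool_cam'],3).tolist(),cams.get_calibration("wrist")['camera_matrix'])
E
```

```text
hub [ 0.543 -0.053  0.092]
empty [ 0.614 -0.122  0.078]
jar [ 0.725 -0.055  0.055]
dome [0.699 0.083 0.015]
tube [ 0.476 -0.198  0.06 ]
latchfar [0.605 0.133 0.07 ]
latchother [0.531 0.088 0.07 ]
[[-0.0, -0.953, -0.303, 0.083], [1.0, -0.001, 0.001, 0.001], [-0.001, -0.303, 0.953, -0.162], [0.0, 0.0, 0.0, 1.0]] [[322.51986352   0.         283.49200996]
 [  0.         322.51986352 208.91909605]
 [  0.           0.           1.        ]]
```

View pics/topc.png

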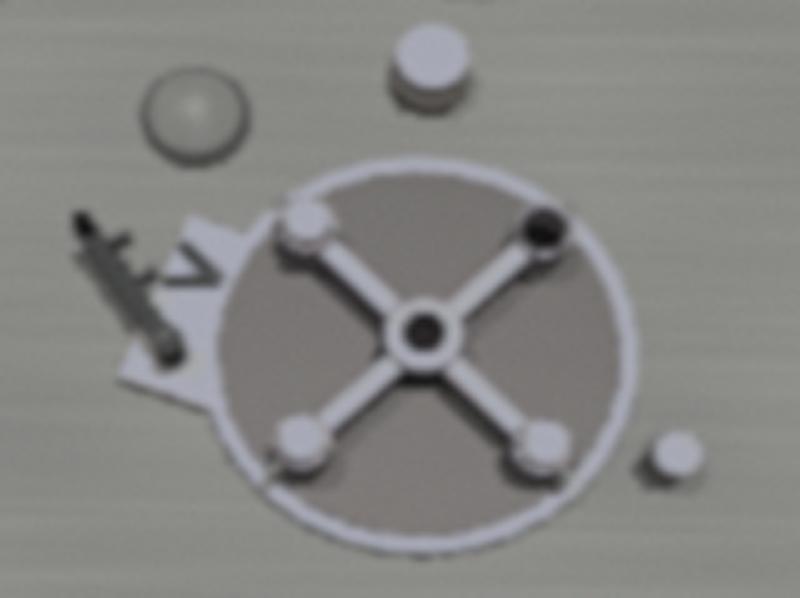

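The crop shows the hub at (425,332), the empty bucket at (545,228), the arrowhead at (197,268), the latch pivot at about (172,350) and its post at (82,222). I'll close the fingers and go above the rotor for a close wrist view.

```bash
python3 -m handwheel '[[[0,0,0,-0.02,0.014,0,0],[0,0,0,-0.038,0.027,0,0],[0,0,0,-0.038,0.027,0,0],[0,0,0,-0.038,0.027,0,0],[0,0,0,-0.038,0.027,0,0],[0,0,0,-0.038,0.027,0,0],[0,0,0,-0.038,0.027,0,0],[0,0,0,-0.038,0.027,0,0],[0,0,0,-0.038,0.027,0,0],[0,0,0,-0.038,0.027,0,0],[0,0,0,-0.038,0.027,0,0],[0,0,0,-0.038,0.027,0,0]]]'
```

```text
time_s: 1.3
tcp_pos: [0.5152, -0.158, 0.2224]
ee_rot: [[-0.949, -0.316, -0.0], [-0.316, 0.949, 0.0], [0.0, 0.0, -1.0]]
wrist_force: [0.7, -1.1, -0.4]
gripper_width: 0.034
gripper_force: 0.0
```

```bash
python3 -m handwheel '[[[0,0,0,-0.03,0.02,0,0],[0,0,0,-0.02,0.01,0,0],[0,0,0,0,0,0,0]]]'; python3 - <<'E'
from h import *
C=cam("wrist");im=cams.capture("wrist");cv2.imwrite("pics/w1.png",im[:,:,::-1])
np.savez("w1.npz",K=C[0],R=C[1],t=C[2]);s=r.sense();print(s['tcp_pos'],np.round(s['ee_rot'],3).tolist(),s['joints'])
E
```

```text
time_s: 1.6
tcp_pos: [0.5541, -0.1138, 0.2217]
ee_rot: [[-0.948, -0.318, -0.001], [-0.318, 0.948, 0.0], [0.001, 0.0, -1.0]]
wrist_force: [-0.0, -0.1, -0.3]
gripper_width: 0.008
gripper_force: 0.0
[ 0.55295204 -0.11495578  0.22179918] [[-0.949, -0.317, -0.002], [-0.317, 0.949, -0.0], [0.002, 0.0, -1.0]] [ 4.68867537e+00  1.62668840e+01 -8.18709247e+00 -6.11064534e-03
 -6.56367453e+01 -7.62220979e+01]
```

View pics/w1.png

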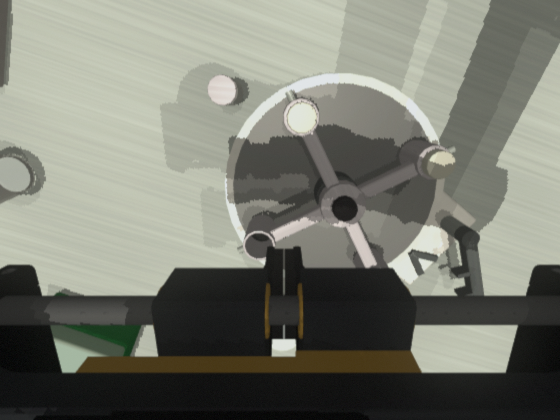

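The wrist picture shows the hub at (344,207), the empty bucket at (259,242), and the arrow at about (421,262), partly hidden behind the gripper. I'll shift 0.1 m along tool -x for a clear view.

```bash
python3 -m handwheel '[[[0,0,0,-0.03,0.015,0,0],[0,0,0,-0.03,0.02,0,0],[0,0,0,-0.03,0.02,0,0],[0,0,0,-0.02,0.02,0,0],[0,0,0,0,0,0,0],[0,0,0,0,0,0,0]]]'; python3 - <<'E'
from h import *
C=cam("wrist");im=cams.capture("wrist");cv2.imwrite("pics/w2.png",im[:,:,::-1])
np.savez("w2.npz",K=C[0],R=C[1],t=C[2])
print(proj(C,(.543,-.053,.092)),proj(C,(.59,.075,.02)))
u,v=proj(C,(.56,-.0,.06)).astype(int);u0=max(0,u-150);v0=max(0,v-110);print(u0,v0)
cv2.imwrite("pics/w2c.png",cv2.resize(im[v0:v0+195,u0:u0+266,::-1],None,fx=3,fy=3,interpolation=cv2.INTER_CUBIC))
E
```

```text
time_s: 2.25
tcp_pos: [0.6327, -0.0107, 0.2221]
ee_rot: [[-0.949, -0.315, -0.002], [-0.315, 0.949, -0.0], [0.002, 0.0, -1.0]]
wrist_force: [-0.8, -1.2, -0.1]
gripper_width: 0.006
gripper_force: 0.0
[268.46293545  87.10236199] [365.69562837 170.0587331 ]
166 14
```

View pics/w2c.png

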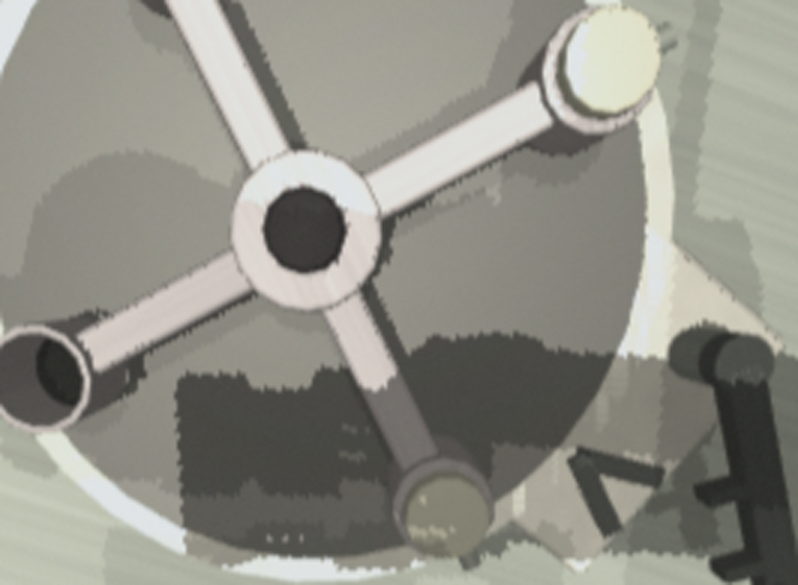

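```bash
python3 - <<'E'
from h import *
d=np.load("w2.npz");C=(d['K'],d['R'],d['t'])
f=lambda u,v,z:back(C,(166+u/3,14+v/3),z)
hub=f(304,229,.092);e=f(42,378,.078)
a=lambda p:np.degrees(np.arctan2(*(p-hub)[1::-1]))
print("hub",hub.round(4),"empty",a(e),np.hypot(*(e-hub)[:2]))
c3=f(446,513,.092);c2=f(612,60,.092);print("caps",a(c3),np.hypot(*(c3-hub)[:2]),a(c2),np.hypot(*(c2-hub)[:2]))
for n,u,v in(("apex",578,455),("e1",660,480),("e2",610,530),("cor1",580,570),("cor2",785,345)):
    p=f(u,v,.02);print(n,p.round(4),a(p),np.hypot(*(p-hub)[:2]))
m=(f(660,480,.02)+f(610,530,.02))/2;print("mid",a(m));m=(f(580,570,.02)+f(785,345,.02))/2;print("cmid",a(m))
print("pivot",f(745,360,.068).round(4), "arm",f(775,480,.068).round(4))
E
```

```text
hub [ 0.5458 -0.0531  0.092 ] empty -44.29074073594981 0.09328158756993955
caps 45.65460338289493 0.09308454804141635 135.4091325827821 0.09439117974687208
apex [0.5878 0.0655 0.02  ] 70.46403865015303 0.12583338736424174
e1 [0.5869 0.0989 0.02  ] 74.85391817227574 0.15748685909482737
e2 [0.6111 0.0884 0.02  ] 65.21987893956116 0.15591240008444043
cor1 [0.6298 0.0835 0.02  ] 58.414309277633976 0.16044950806174763
cor2 [0.5264 0.1221 0.02  ] 96.31385620980355 0.17626454294299235
mid 70.06115553458214
cmid 78.28798836934764
pivot [0.5383 0.0911 0.068 ] arm [0.5706 0.1174 0.068 ]
```

Hub (0.546,-0.053), the empty bucket at -44.3° and the loading axis at about 70.2°, so a CCW turn of about 114.5°. I'll go to the start point behind the empty arm.

```bash
python3 -m handwheel '[[[0,0,0,0.03,-0.02,0,0],[0,0,0,0.035,-0.025,0,0],[0,0,0,0.031,-0.026,0,0],[0,0,0,0,0,0,0],[0,0,0,0,0,0,0]]]'
python3 - <<'E'
from h import *
s=r.sense();p=np.array(s['tcp_pos']);R=np.array(s['ee_rot']);print(p,R.T@(np.array([.5625,-.1045,.042])-p))
E
```

```text
time_s: 2.8
tcp_pos: [0.5635, -0.1094, 0.2233]
ee_rot: [[-0.95, -0.312, 0.001], [-0.312, 0.95, 0.0], [-0.001, -0.0, -1.0]]
wrist_force: [-0.7, 1.0, -0.1]
gripper_width: 0.006
gripper_force: 0.0
[ 0.56353221 -0.10942513  0.22333912] [-0.00037708  0.00505337  0.18133813]
```

```bash
python3 -m handwheel '[[[0,0,0,0,0.005,0.02,0],[0,0,0,0,0,0.035,0],[0,0,0,0,0,0.035,0],[0,0,0,0,0,0.035,0],[0,0,0,0,0,0.03,0],[0,0,0,0,0,0.016,0],[0,0,0,0,0,0.01,0],[0,0,0,0,0,0,0],[0,0,0,0,0,0,0]]]'
cat > st.py <<'E'
from h import *
s=r.sense();p=np.array(s['tcp_pos']);R=np.array(s['ee_rot']);H=np.array([.5458,-.0531])
d=p[:2]-H;print("t",s['time_s'],"phi",np.degrees(np.arctan2(d[1],d[0])).round(2),"rad",np.hypot(*d).round(4),"yaw(-x)-90",(np.degrees(np.arctan2(-R[1,0],-R[0,0]))-90).round(2),"z",p[2].round(4))
E
python3 st.py
```

```text
time_s: 3.7
tcp_pos: [0.5635, -0.1026, 0.0421]
ee_rot: [[-0.949, -0.316, 0.0], [-0.316, 0.949, -0.0], [-0.0, -0.0, -1.0]]
wrist_force: [-1.2, -0.9, -0.3]
gripper_width: -0.001
gripper_force: 0.4
t 3.7 phi -70.38 rad 0.0526 yaw(-x)-90 -71.6 z 0.0421
```

```bash
python3 -m handwheel '[[[0,0,-0.5,-0.0028,0.0001,0,0],[0,0,-0.5,-0.0028,0.0001,0,0],[0,0,-0.5,-0.0028,0.0001,0,0],[0,0,-0.5,-0.0028,0.0001,0,0],[0,0,-0.5,-0.0028,0.0001,0,0],[0,0,-0.5,-0.0028,0.0001,0,0],[0,0,-0.5,-0.0028,0.0001,0,0],[0,0,-0.5,-0.0028,0.0001,0,0],[0,0,-0.5,-0.0028,0.0001,0,0],[0,0,-0.5,-0.0028,0.0001,0,0],[0,0,0,0,0,0,0],[0,0,0,0,0,0,0]]]';python3 st.py
```

```text
time_s: 4.9
tcp_pos: [0.587, -0.0871, 0.0427]
ee_rot: [[-0.665, -0.747, 0.003], [-0.747, 0.665, 0.0], [-0.002, -0.002, -1.0]]
wrist_force: [0.9, -0.2, 0.8]
gripper_width: 0.003
gripper_force: 0.0
t 4.9 phi -39.54 rad 0.0534 yaw(-x)-90 -41.67 z 0.0427
```

```bash
python3 -m handwheel '[[[0,0,-0.5,-0.0028,0.0002,0,0],[0,0,-0.5,-0.0028,0.0002,0,0],[0,0,-0.5,-0.0028,0.0001,0,0],[0,0,-0.5,-0.0028,0.0002,0,0],[0,0,-0.5,-0.0028,0.0002,0,0],[0,0,-0.5,-0.0028,0.0001,0,0],[0,0,-0.5,-0.0028,0.0002,0,0],[0,0,-0.5,-0.0028,0.0002,0,0],[0,0,-0.5,-0.0028,0.0001,0,0],[0,0,-0.5,-0.0028,0.0002,0,0],[0,0,-0.5,-0.0028,0.0002,0,0],[0,0,-0.5,-0.0028,0.0001,0,0]]]';python3 st.py
```

```text
time_s: 6.1
tcp_pos: [0.5984, -0.0566, 0.0422]
ee_rot: [[-0.097, -0.995, 0.001], [-0.995, 0.097, -0.0], [0.0, -0.001, -1.0]]
wrist_force: [-0.4, -0.7, 0.1]
gripper_width: 0.006
gripper_force: 0.5
t 6.1 phi -3.84 rad 0.0527 yaw(-x)-90 -5.56 z 0.0422
```

```bash
python3 -m handwheel '[[[0,0,-0.5,-0.0028,0.0001,0,0],[0,0,-0.5,-0.0028,0.0002,0,0],[0,0,-0.5,-0.0028,0.0001,0,0],[0,0,-0.5,-0.0028,0.0002,0,0],[0,0,-0.5,-0.0028,0.0001,0,0],[0,0,-0.5,-0.0028,0.0002,0,0],[0,0,-0.5,-0.0028,0.0001,0,0],[0,0,-0.5,-0.0028,0.0002,0,0],[0,0,-0.4,-0.0023,0.0001,0,0],[0,0,-0.3,-0.0017,0.0001,0,0],[0,0,0,0,0,0,0],[0,0,0,0,0,0,0]]]';python3 st.py;python3 - <<'E'
from h import *
C=cam("top");im=cams.capture("top")
cv2.imwrite("pics/top2.png",cv2.resize(im[140:270,205:365,::-1],None,fx=4.5,fy=4.5,interpolation=cv2.INTER_CUBIC))
E
```

```text
time_s: 7.3
tcp_pos: [0.594, -0.0306, 0.0418]
ee_rot: [[0.383, -0.924, 0.001], [-0.924, -0.383, 0.0], [0.0, -0.001, -1.0]]
wrist_force: [-0.4, -0.0, 0.2]
gripper_width: 0.002
gripper_force: 0.1
t 7.3 phi 25.05 rad 0.0532 yaw(-x)-90 22.53 z 0.0418
```

View pics/top2.png

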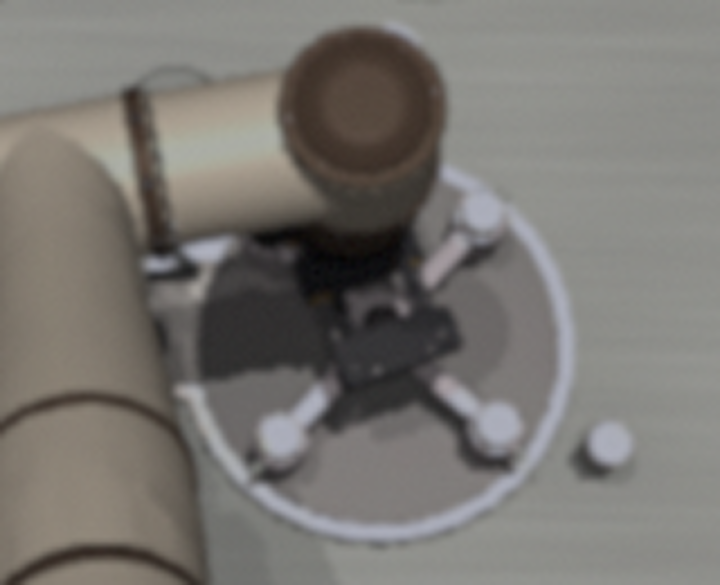

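The three visible caps are at (480,218), (495,428) and (280,440). I'll compute the rotor angle from them.

```bash
cat > ang.py <<'E'
from h import *
C=cam("top")
# hub reference in the top camera itself, from the first crop
H=back(C,(205+425/5,140+332/4.6),.092)
for u,v in ((480,218),(495,428),(280,440)):
    d=back(C,(205+u/4.5,140+v/4.5),.092)-H;print(np.degrees(np.arctan2(d[1],d[0])),np.hypot(d[0],d[1]))
for u,v in ((425,332),(305,225),(302,440),(545,440)):   # check on first crop
    d=back(C,(205+u/5,140+v/4.6),.092)-H;print("c",np.degrees(np.arctan2(d[1],d[0])))
E
python3 ang.py
```

```text
-40.45536049413446 0.09138300650438946
-131.54795443402162 0.09379770176294044
140.27816096726391 0.09554788601314303
c 0.0
c 46.86916452566903
c 135.64206024205563
c -133.39961437591836
```

```bash
python3 -m handwheel '[[[0,0,-0.3,-0.0017,0.0001,0,0],[0,0,-0.5,-0.0028,0.0001,0,0],[0,0,-0.5,-0.0028,0.0002,0,0],[0,0,-0.5,-0.0028,0.0001,0,0],[0,0,-0.5,-0.0028,0.0002,0,0],[0,0,-0.4,-0.0022,0.0001,0,0],[0,0,-0.3,-0.0017,0.0001,0,0],[0,0,-0.2,-0.0011,0,0,0],[0,0,-0.2,-0.0011,0,0,0],[0,0,0,0,0,0,0],[0,0,0,0,0,0,0]]]';python3 st.py
```

```text
time_s: 8.45
tcp_pos: [0.5831, -0.0149, 0.0415]
ee_rot: [[0.682, -0.732, -0.0], [-0.732, -0.682, 0.0], [-0.0, 0.0, -1.0]]
wrist_force: [0.5, -0.1, 1.4]
gripper_width: 0.006
gripper_force: 0.1
t 8.45 phi 45.68 rad 0.0533 yaw(-x)-90 42.97 z 0.0415
```

```bash
python3 -m handwheel '[[[0,0,0,0.004,0,0,0],[0,0,0,0.004,0,0,0],[0,0,0,0,0,-0.02,0],[0,0,0,0,0,-0.04,0],[0,0,0,0,0,-0.04,0],[0,0,0,0,0,-0.04,0],[0,0,0,-0.01,0,-0.04,0],[0,0,0,-0.03,0,-0.02,0],[0,0,0,-0.04,-0.005,0,0],[0,0,0,-0.04,-0.005,0,0],[0,0,0,-0.03,-0.005,0,0],[0,0,0,0,0,0,0]]]'; python3 - <<'E'
from h import *
cams.capture("top")
C=cam("wrist");im=cams.capture("wrist");cv2.imwrite("pics/w3.png",im[:,:,::-1])
np.savez("w3.npz",K=C[0],R=C[1],t=C[2])
u,v=proj(C,(.565,.02,.06)).astype(int);u0=max(0,u-133);v0=max(0,v-100);print(u,v,u0,v0)
cv2.imwrite("pics/w3c.png",cv2.resize(im[v0:v0+199,u0:u0+266,::-1],None,fx=3,fy=3,interpolation=cv2.INTER_CUBIC))
E
```

```text
time_s: 9.65
tcp_pos: [0.4958, 0.101, 0.2421]
ee_rot: [[0.684, -0.729, 0.0], [-0.729, -0.684, 0.001], [-0.001, -0.001, -1.0]]
wrist_force: [-0.2, 0.4, 0.7]
gripper_width: 0.005
gripper_force: 0.0
289 83 156 0
```

View pics/w3c.png

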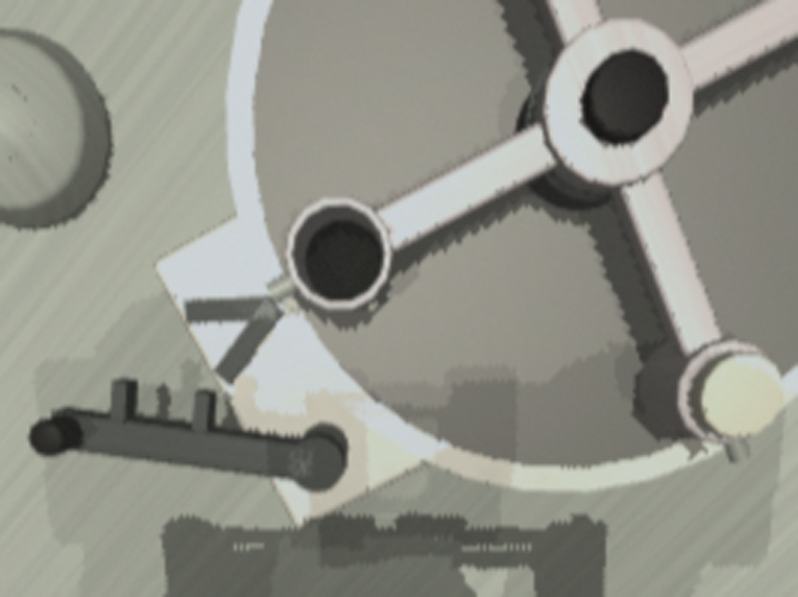

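Now clear: hub (626,97), bucket rim (340,254), arrow ends (188,311) and (225,375), tongue corners (157,263) and (300,522), latch pivot (316,458), and the post top (48,436).

```bash
python3 - <<'E'
from h import *
d=np.load("w3.npz");C=(d['K'],d['R'],d['t'])
f=lambda u,v,z:back(C,(156+u/3,v/3),z)
hub=f(626,97,.092)
a=lambda p:(np.degrees(np.arctan2(*(p-hub)[1::-1])).round(2),np.hypot(*(p-hub)[:2]).round(4),p.round(4))
print(hub)
for n,u,v,z in(("bucket",340,254,.078),("cap",742,396,.092),("arm",405,222,.072),("e1",188,311,.02),("e2",225,375,.02),("apex",282,303,.02),("c1",157,263,.02),("c2",300,522,.02),("piv",316,458,.068),("post",48,436,.09)):print(n,*a(f(u,v,z)))
print("mid",*a((f(188,311,.02)+f(225,375,.02))/2),"cm",*a((f(157,263,.02)+f(300,522,.02))/2))
E
python3 st.py
```

```text
[ 0.54533027 -0.05236393  0.092     ]
bucket 69.51 0.0934 [0.578  0.0351 0.078 ]
cap 160.17 0.0945 [ 0.4565 -0.0203  0.092 ]
arm 69.75 0.0706 [0.5697 0.0138 0.072 ]
e1 65.18 0.1551 [0.6104 0.0884 0.02  ]
e2 75.08 0.1543 [0.5851 0.0967 0.02  ]
apex 70.24 0.1215 [0.5864 0.062  0.02  ]
c1 58.1 0.1596 [0.6297 0.0831 0.02  ]
c2 96.46 0.1734 [0.5258 0.1199 0.02  ]
piv 92.01 0.1418 [0.5404 0.0893 0.068 ]
post 71.7 0.2022 [0.6088 0.1396 0.09  ]
mid 70.12 0.1541 [0.5977 0.0925 0.02  ] cm 78.11 0.1573 [0.5777 0.1015 0.02  ]
t 9.75 phi 107.65 rad 0.1601 yaw(-x)-90 43.05 z 0.2419
```

The bucket stands at 69.6° against the arrow at 70.15°, under 1 mm off, so step 1 is done. The latch pivot is (0.540,0.0895) and the arm direction about 36°, so it has to turn 56° clockwise. I'll go outside the arm.

```bash
python3 -m handwheel '[[[0,0,0,0.005,-0.02,0,0],[0,0,0,0.008,-0.03,0,0],[0,0,0,0.007,-0.03,0,0],[0,0,0,0,-0.009,0,0],[0,0,0.6,0,0,0,0],[0,0,0.6,0,0,0,0],[0,0,0,0,0,0,0],[0,0,0,0,0,0,0]]]'
cat > sl.py <<'E'
from h import *
s=r.sense();p=np.array(s['tcp_pos']);R=np.array(s['ee_rot']);P=np.array([.540,.0895])
d=p[:2]-P;print("phi",np.degrees(np.arctan2(d[1],d[0])).round(2),"rad",np.hypot(*d).round(4),"yaw(x)+90",(np.degrees(np.arctan2(R[1,0],R[0,0]))+90).round(2),"z",p[2].round(4),"to start",(R.T@(np.array([.5746,.1472,.043])-p)).round(4),"F",np.round(s['wrist_force'],1))
E
python3 sl.py
```

```text
time_s: 10.55
tcp_pos: [0.5762, 0.1444, 0.2413]
ee_rot: [[0.585, -0.811, -0.0], [-0.811, -0.585, -0.0], [-0.0, 0.001, -1.0]]
wrist_force: [-0.6, 0.3, -0.0]
gripper_width: 0.005
gripper_force: 0.0
phi 56.62 rad 0.0657 yaw(x)+90 35.79 z 0.2413 to start [-0.0032 -0.0005  0.1983] F [-0.6  0.3 -0. ]
```

```bash
python3 -m handwheel '[[[0,0,0,-0.003,0,0.02,0],[0,0,0,0,0,0.04,0],[0,0,0,0,0,0.04,0],[0,0,0,0,0,0.04,0],[0,0,0,0,0,0.03,0],[0,0,0,0,0,0.018,0],[0,0,0,0,0,0.01,0],[0,0,0,0,0,0,0]]]';python3 sl.py
```

```text
time_s: 11.35
tcp_pos: [0.5737, 0.147, 0.0424]
ee_rot: [[0.585, -0.811, -0.002], [-0.811, -0.585, -0.001], [-0.0, 0.003, -1.0]]
wrist_force: [-0.2, -0.4, -0.5]
gripper_width: 0.003
gripper_force: 0.0
phi 59.61 rad 0.0666 yaw(x)+90 35.79 z 0.0424 to start [ 0.0003 -0.0008 -0.0006] F [-0.2 -0.4 -0.5]
```

```bash
python3 -m handwheel '[[[0,0,0.5,0.0032,-0.0013,0,0],[0,0,0.5,0.0032,-0.0013,0,0],[0,0,0.5,0.0032,-0.0013,0,0],[0,0,0.5,0.0032,-0.0013,0,0],[0,0,0.5,0.0032,-0.0013,0,0],[0,0,0.5,0.0032,-0.0013,0,0],[0,0,0.5,0.0032,-0.0013,0,0],[0,0,0.5,0.0032,-0.0013,0,0],[0,0,0.5,0.0032,-0.0013,0,0],[0,0,0.5,0.0032,-0.0013,0,0],[0,0,0,0,0,0,0],[0,0,0,0,0,0,0]]]';python3 sl.py
```

```text
time_s: 12.55
tcp_pos: [0.5989, 0.1234, 0.0448]
ee_rot: [[0.102, -0.995, 0.002], [-0.995, -0.102, 0.001], [-0.001, -0.002, -1.0]]
wrist_force: [-0.3, -0.4, -0.2]
gripper_width: 0.006
gripper_force: 0.0
phi 29.95 rad 0.068 yaw(x)+90 5.86 z 0.0448 to start [-0.0261  0.0218  0.0018] F [-0.3 -0.4 -0.2]
```

```bash
python3 -m handwheel '[[[0,0,0.5,0.0032,-0.0011,0.001,0],[0,0,0.5,0.0032,-0.0011,0.001,0],[0,0,0.5,0.0032,-0.0011,0,0],[0,0,0.5,0.0032,-0.0011,0,0],[0,0,0.5,0.0032,-0.0011,0,0],[0,0,0.5,0.0032,-0.0011,0,0],[0,0,0.5,0.0032,-0.0011,0,0],[0,0,0.5,0.0032,-0.0011,0,0],[0,0,0.5,0.0032,-0.0011,0,0],[0,0,0.25,0.0016,-0.0005,0,0],[0,0,0,0,0,0,0],[0,0,0,0,0,0,0]]]';python3 sl.py
```

```text
time_s: 13.75
tcp_pos: [0.6048, 0.0922, 0.0418]
ee_rot: [[-0.385, -0.923, 0.0], [-0.923, 0.385, 0.0], [-0.0, -0.0, -1.0]]
wrist_force: [-0.1, -0.9, -0.1]
gripper_width: 0.005
gripper_force: 0.1
phi 2.4 rad 0.0648 yaw(x)+90 -22.65 z 0.0418 to start [-0.0391  0.049  -0.0012] F [-0.1 -0.9 -0.1]
```

```bash
python3 -m handwheel '[[[0,0,-0.2,0.0015,0,0,0],[0,0,-0.2,0.0015,0,0,0],[0,0,0,0.0015,0,0,0],[0,0,0,0.0015,0,0,0],[0,0,0,0.0015,0,0,0],[0,0,0,0.001,0,0,0],[0,0,0,0.001,0,0,0],[0,0,0,0,0,0,0]]]';python3 sl.py
```

```text
time_s: 14.55
tcp_pos: [0.6025, 0.0856, 0.0417]
ee_rot: [[-0.347, -0.938, 0.003], [-0.938, 0.347, 0.003], [-0.004, -0.002, -1.0]]
wrist_force: [0.3, 8.2, -1.9]
gripper_width: 0.009
gripper_force: 3.9
phi -3.58 rad 0.0626 yaw(x)+90 -20.29 z 0.0417 to start [-0.0481  0.0475 -0.0012] F [ 0.3  8.2 -1.9]
```

```bash
python3 -m handwheel '[[[0,0,0,0.0005,0,0,0],[0,0,0,0.0005,0,0,0],[0,0,0,0,0,0,0]]]';python3 sl.py
```

```text
time_s: 14.85
tcp_pos: [0.6025, 0.0855, 0.0417]
ee_rot: [[-0.347, -0.938, 0.004], [-0.938, 0.347, 0.004], [-0.006, -0.003, -1.0]]
wrist_force: [0.1, 10.6, -1.8]
gripper_width: 0.003
gripper_force: 5.1
phi -3.64 rad 0.0626 yaw(x)+90 -20.28 z 0.0417 to start [-0.0482  0.0475 -0.0012] F [ 0.1 10.6 -1.8]
```

The force rises to 10 N without motion, so the arm is at its stop. I'll back off, rise and check.

```bash
python3 -m handwheel '[[[0,0,0,-0.004,0,0,0],[0,0,0,-0.008,0,0,0],[0,0,0,-0.01,0,-0.01,0],[0,0,0,0,0,-0.03,0],[0,0,0,0,0,-0.04,0],[0,0,0,0,0,-0.04,0],[0,0,0,-0.01,0,-0.04,0],[0,0,0,-0.02,0.01,-0.03,0],[0,0,0,-0.03,0.01,0,0],[0,0,0,-0.03,0,0,0],[0,0,0,0,0,0,0],[0,0,0,0,0,0,0]]]'; python3 - <<'E'
from h import *
C=cam("wrist");im=cams.capture("wrist")
np.savez("w4.npz",K=C[0],R=C[1],t=C[2])
u,v=proj(C,(.565,.03,.06)).astype(int);u0=max(0,u-133);v0=max(0,v-100);print(u,v,u0,v0)
cv2.imwrite("pics/w4c.png",cv2.resize(im[v0:v0+199,u0:u0+266,::-1],None,fx=3,fy=3,interpolation=cv2.INTER_CUBIC))
E
```

```text
time_s: 16.05
tcp_pos: [0.6209, 0.1947, 0.2317]
ee_rot: [[-0.346, -0.938, -0.001], [-0.938, 0.346, -0.001], [0.001, 0.0, -1.0]]
wrist_force: [-0.5, -0.7, -0.8]
gripper_width: 0.004
gripper_force: 0.0
278 0 145 0
```

View pics/w4c.png

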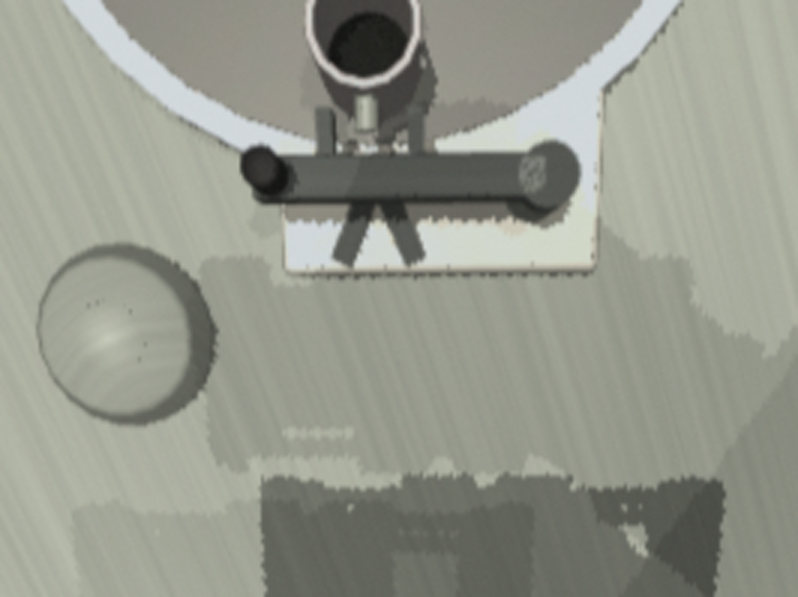

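The latch is closed, square to the tongue, with the pin (365,112) between the prongs. I'll check the bucket angle, then hand in.

```bash
python3 - <<'E'
from h import *
d=np.load("w4.npz");C=(d['K'],d['R'],d['t'])
H=np.array([.5456,-.0528])
def ang(u,v,z):
    p=back(C,(145+u/3,v/3),z)[:2];q=p-H;return np.degrees(np.arctan2(q[1],q[0])).round(2),np.hypot(*q).round(4)
print(ang(363,28,.078),ang(365,128,.064),ang(344,262,.02),ang(414,260,.02))
p=back(C,(145+263/3,168/3),.09)-back(C,(145+551/3,177/3),.068);print(np.degrees(np.arctan2(p[1],p[0])))
E
```

```text
(np.float64(69.61), np.float64(0.0963)) (np.float64(69.41), np.float64(0.1197)) (np.float64(65.7), np.float64(0.1564)) (np.float64(75.01), np.float64(0.156))
-19.980939844570205
```

The bucket is at 69.5° against 70.3° (about 1.3 mm) and the latch arm is at -20°, which is fully closed.

```bash
python3 -c "
from station import r
print(r.finish_job())"
```

```text
the job is handed in; nothing more can be done
None
```

The job is handed in, with no verdict shown: by my last wrist-camera view the empty bucket stands about 1.3 mm from the loading place, the latch arm is closed against its stop, and the arm is clear of everything.

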